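# Pin the fruit press basket shut

### The job

Get the little fruit press ready: push the open half of its slatted basket fully shut, then take the locking pin from the blue rack and push it down through the steel lugs at the basket's seam until its collar sits fully home on the top lug, and let go. Feel for the holes with a light hand and never force the pin or shove the press, and leave the other things on the bench where they are.

Things in the scene. Friction and masses are not known exactly. Their poses are not given: they have to be found in the camera images.
- press: Bench-top fruit press, fixed. Origin on the bench under the middle of its round steel tray (250 mm across, rim at z = 56 mm, three red feet); z up. A screw 20 mm thick stands in the middle to z = 197 mm; the spout leaves to +x. In the tray stands a slatted basket (basket) of a far half (+x) and a near half (-x), split along the press's y axis, hinged at +y, locked by lugs at -y (seam).
- basket (a point): Point of the press at the tray's middle, level with the basket's rim (z = 146 mm). Basket: wooden slats, two steel hoops, 175 mm across outside, standing loosely in the tray: its middle may be up to 7 mm from here along the press's x and y, and it may be turned by up to 1.5 degrees. This is not measured. Friction holds it; some 12 N slides it within that play.
- seam (a point): Point of the press where the lug holes' upright axis would be if the basket stood exactly in the middle, level with the topmost lug's top face (z = 147 mm); 105 mm from the tray's middle along the press's -y; axes as the press. The real axis is up to 10 mm away in any direction, as the basket stands loosely; feel for it. Does not move with the basket.
- lower_lugs (a point): Point of the press 60 mm under seam, top face of the third lug. Four steel lugs, 34 x 28 x 8 mm, hole 10 mm: undersides at z = 139 (far half), 129 (near), 79 (far), 69 mm (near). The near half's two are on sprung hoop ends (4 N/mm): with the half shut their holes stand 2.8 mm to the press's -x of the far ones; the pin's taper draws them into line. It takes 3 to 8 N; 40 N would bend them.
- push_plate (a point): Point of the press (does not move), 29 mm to -x and 100 mm to -y of the tray's middle: the middle of the near half's push plate's outer face with that half shut and the basket centred. The plate is upright steel, 34 mm wide, z = 67 to 147 mm, joins the hoop ends beside the lugs and faces -x; push it along its arc about the hinge (radius 200 mm) to shut the half: 2 N moves it, a firm stop ends it.
- half (a joint): Angle of the near half about its upright hinge (at the press's y = +100 mm), rad: 0 is shut against its stop, growing as it swings out to the press's -x (the robot's side); 0.2 to 0.5 at first. It stays where it is left.
- pin_handle (a point): Locking pin, upright, about 85 g, hanging by its collar in the rack. This is the centre of its round black handle (22 mm across, 38 mm tall: 19 mm up and down from here); z along the pin, up. Under it a steel collar, 24 mm across, 4 mm thick, then the steel shank, 8 mm in diameter, 88 mm long, tapered over its last 3 mm to 5.4 mm at the tip, 111 mm below this point.
- pin_shoulder (a point): Underside of the pin's collar on the pin's axis, 23 mm below the handle's centre and 88 mm above the tip. Fully home, it lies on the top face of the topmost lug (z = 147 mm).
- rack: Blue plastic rack, fixed, 150 x 62 mm (x, y), 100 mm tall, origin under its middle. The pin hangs in the 11 mm hole at x = -45 mm of its top plate; the other two holes are empty.
- bowl: Bystander: blue ceramic bowl, 100 mm across, 36 mm tall, under the spout; origin at the centre of its underside.
- beaker: Bystander: glass beaker, 66 mm across, 90 mm tall; origin at the centre of its underside.
- follower: Bystander: round wooden pressing disc, 136 mm across, with a bar on top, 38 mm tall in all; origin at the centre of its underside.
Not all that is in view belongs to the job. What is shaped like the part that bears pin_handle but white or yellow is not meant.

How it is judged:
On the way, in this order (a step that is already met when the one before it is completed fails the run):
1. the near half of the basket is pushed shut (value of joint half below 0.015 rad), for 0.2 s.
2. the pin has gone through the upper pair of lugs with the basket shut (horizontal distance between pin_shoulder and seam below 0.015 m and z of pin_shoulder in the frame of press below 0.212 m and value of joint half below 0.02 rad), for 0.1 s.
At the end, for the whole second after the job is handed in: The near half is shut (within 0.02 rad), the pin stands upright (within 0.08 rad) in the four lugs at the seam with its collar's underside within 3 mm of the top face of the topmost lug, released and at rest (value of joint half below 0.02 rad and horizontal distance between pin_shoulder and seam below 0.015 m and z of pin_shoulder in the frame of press below 0.15 m and angle between pin_shoulder's own z axis and vertical below 0.08 rad and linear speed of pin below 0.03 m/s); the robot touches nothing.
It fails at once if the pin is forced: more than 40 N of contact between the pin and the press (contact force between pin and press above 40 N).
It fails at once if the press is shoved: more than 40 N of contact between the robot and the press (contact force between any of the fingers, the arm and press above 40 N).
It fails at once if another thing on the bench is disturbed (shifted by more than 15 mm or tipped by more than 0.3 rad) (distance of any of bowl, beaker, follower from where it was at the start of the episode above 0.015 m or angle between any of beaker, bowl's own z axis and vertical above 0.3 rad).
It also fails if it takes over 72 s, if anything falls off the work surface, if the arm or the gripper's body presses on something with over 40 N, if the wrist force passes 120 N, or if a joint passes its speed limit or range.

### The arm

A 6-joint arm with a two-finger parallel gripper is mounted at the origin on the work surface. World frame = base frame: x ahead of the robot, y to its left, z up, the work surface at z = 0. Lengths are in m, angles in rad, forces in N, time in s.
With the tool pointing down it reaches from about 0.425 to 0.925 m from the base axis. Payload 12.5 kg.
Tool frame: the origin (TCP) lies at the very end of the fingers, on their centre line; the grasp point (between the pads) lies 19 mm behind it (manip.hold_point_z is the distance from the TCP to the grasp point, in m); z points along the fingers, y is the direction in which the jaws open and shut (so a half turn about z gives the same grasp; the last joint's range is limited). The gripper opens to 85 mm and grips with 20 to 120 N. Pads are 22 mm wide; open, the fingers measure 114 mm over their backs; the gripper's body (76 mm by 85 mm) begins 54 mm behind the grasp point. The pads swing forward as they close: fully open they stand 13 mm farther back than shut.
Start: joints at [1.058, 0.491, 1.559, -0, 1.092, -0.106], TCP at [0.247, 0.574, 0.231] pointing down, gripper open.
Joint ranges: [-3.1, 3.1], [-0.84, 2.19], [0.05, 2.79], [-1.13, 4.28], [0.06, 2.93], [-2.69, 2.69]. Speed limits (rad/s): [2.22, 2.22, 2.79, 3.14, 3.14, 3.14].

### API

Orientations are given as a unit quaternion [w, x, y, z].
In Python, from workcell import manip gives the robot as it stands.
- The arm moves only by the tool servo_tool, never from a script. Its argument "plan" is a list that holds one entry, the list of rows, each a list of 7 numbers: the shift along the tool's x, y, z in mm, then the turn, a rotation vector about the tool's x, y, z in degrees, then the finger opening in mm, from 0 to 85.4. In form: [[[x, y, z, rx, ry, rz, grip], ...]]. A call has 1 to 10 rows; each row shifts and turns the pose as measured when the row begins, along the tool's axes as they then stand; what a row does not reach is not made up. A row lasts 1/10 s, in which the tool goes at most 50 mm and 8.59 degrees, less where a joint would pass 70% of its speed; a pose out of reach is approached as far as the arm can. A call with a gripper value outside its range is refused whole. The fingers move at their own pace and stop on an object; "grip_force" is the grip in N (left out, the last holds). Time passes only in rows, so rows that do not move let the fingers close. It gives the time, the measured TCP pose, the force and the opening at its end, in the units of the state.
- manip.get_obs(): the state, without advancing time (a new reading comes with each control period).
- manip.get_image(name): name is "side" or "top"; returns the picture (400x640x3 uint8, blue, green, red); there is no depth.
- manip.calibration(name): a dict with "fx", "fy", "cx", "cy" (pixels), "pose" (4x4, takes a point from camera to world coordinates). Camera axes: x right, y down, z forward; pixel columns grow to the right and rows downward; lengths in m; the calibration is good to about 2 mm. A picture is of the moment at which its call begins. calibration takes no time and is no camera call.
- manip.finish_job(): hands the job in, once; it reports no verdict.
The state is a dict: "clock": time; "qpos": joint angles; "joint_velocities": joint speeds; "tau": joint torques, N m; "position": TCP position; "tcp_rot": TCP orientation; "wrist_force": force on the tool from outside, world axes, zero at the start; "moment": the same for the moment, N m; "width": finger opening in m.
Only numpy, scipy, OpenCV 4.12 (cv2) and the standard library are available. Lean on these libraries where they do the work, as an engineer would, in place of code of your own. Each camera call takes 0.05 s, during which the arm holds its last target. There are 200 camera calls.

## Working session

There is one attempt and no reset: what is moved stays moved. The work goes in short steps, Python scripts to look and compute and a tool call to move; the robot and the scene stay as the last step left them, time stands still between calls to the robot, and variables do not carry over. Pictures are saved under pics/ and viewed, about 8 in all and at most 12, crops included, and the job is handed in when it is done.

Besides the shell and the picture viewer there is one more tool, called after "Call:" as a command line: name --argument value ..., lists and objects as JSON in quotes. servo_tool: Moves the arm, as the interface text tells. Its arguments: {"type":"object","properties":{"plan":{"type":"array","items":{"type":"array","items":{"type":"array","items":{"type":"number"}}}},"grip_force":{"type":"number"}},"required":["plan"]}

```bash
mkdir -p pics; python3 - <<'E'
from workcell import manip
import cv2,numpy as np
for n in("top","side"):
    cv2.imwrite(f"pics/{n}0.png",manip.get_image(n)); c=manip.calibration(n); print(n,c['fx'],c['fy'],c['cx'],c['cy']);print(np.round(c['pose'],4))
print(manip.get_obs(), manip.hold_point_z)
E
```

```text
top 362.3895154682302 362.3895154682302 322.11799928281675 200.4443181049634
[[ 0.0068 -0.9873  0.1587  0.4529]
 [-0.9998 -0.0098 -0.0178 -0.0165]
 [ 0.0192 -0.1585 -0.9872  1.0316]
 [ 0.      0.      0.      1.    ]]
side 453.0397951983912 453.0397951983912 309.4217379290981 199.7933263573843
[[ 0.7481 -0.3398  0.57   -0.1552]
 [-0.6634 -0.3606  0.6557 -0.8902]
 [-0.0173 -0.8686 -0.4952  0.7659]
 [ 0.      0.      0.      1.    ]]
{'clock': 0.1, 'qpos': array([ 1.05842452e+00,  4.91526635e-01,  1.55941319e+00, -1.56806191e-05,
        1.09169040e+00, -1.05588297e-01]), 'joint_velocities': array([-1.66196033e-03, -8.10605144e-04,  9.70493426e-06,  1.24309840e-03,
       -3.19288753e-04,  3.73160164e-04]), 'tau': array([ 2.67874952e-03, -6.19448876e+01, -2.62024784e+01, -1.00372479e-04,
        2.92508754e-03, -4.48477965e-05]), 'position': array([0.24715941, 0.57382777, 0.23076068]), 'tcp_rot': array([-1.51129704e-04,  2.01988756e-01,  9.79387703e-01, -4.96333087e-04]), 'wrist_force': array([ 4.59154240e-05, -2.97095847e-01, -7.38873624e-01]), 'moment': array([-0.06157041,  0.03097607, -0.01144999]), 'width': 0.08544148199712007} 0.0187
```

View pics/top0.png

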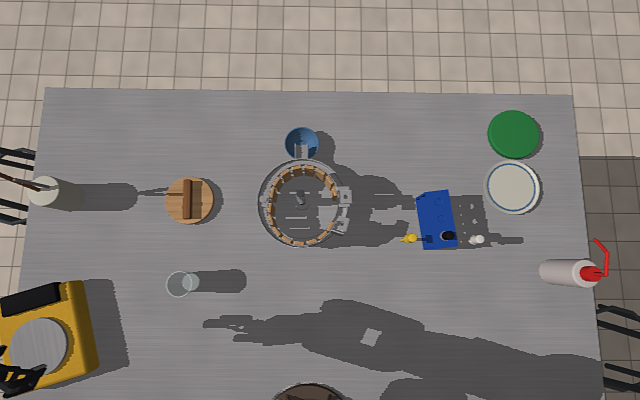

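View pics/side0.png

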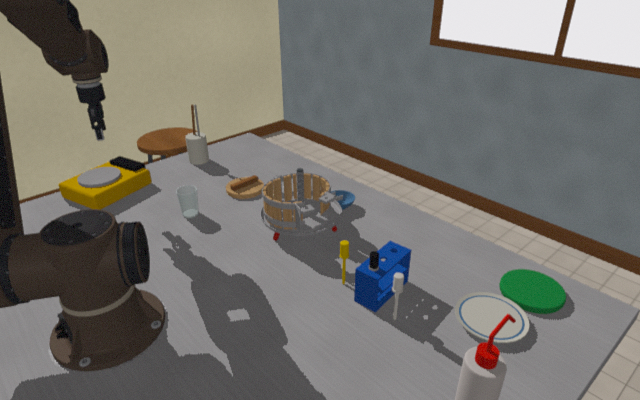

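Top: the press is at (302,205), the bowl at (302,142), the blue rack at (437,220) and the follower at (190,200). Candidates for the pin: the black handle in the rack (448,236), the yellow one (411,239) and the white one (476,239). By the description I choose the black one, which also shows in the side view at (374,260). Next, close crops.

```bash
python3 - <<'E'
import cv2
a=cv2.imread("pics/top0.png")[145:265,250:490]; cv2.imwrite("pics/c1.png",cv2.resize(a,None,fx=3.3,fy=3.3,interpolation=cv2.INTER_CUBIC))
a=cv2.imread("pics/side0.png")[160:320,240:440]; cv2.imwrite("pics/c2.png",cv2.resize(a,None,fx=3.75,fy=3.75,interpolation=cv2.INTER_CUBIC))
E
```

```text
(no output)
```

View pics/c1.png

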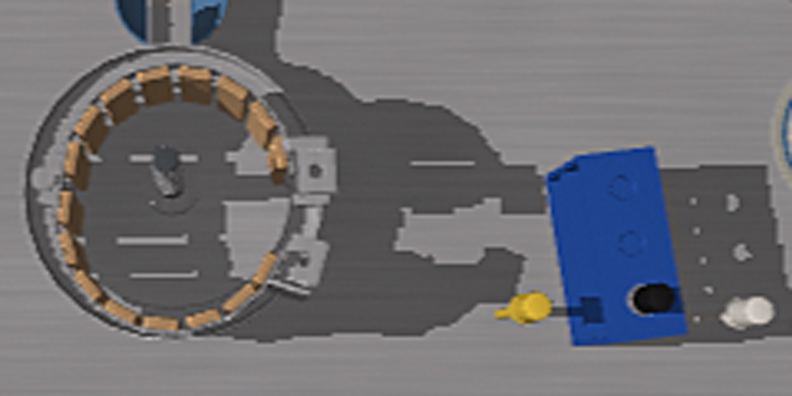

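View pics/c2.png

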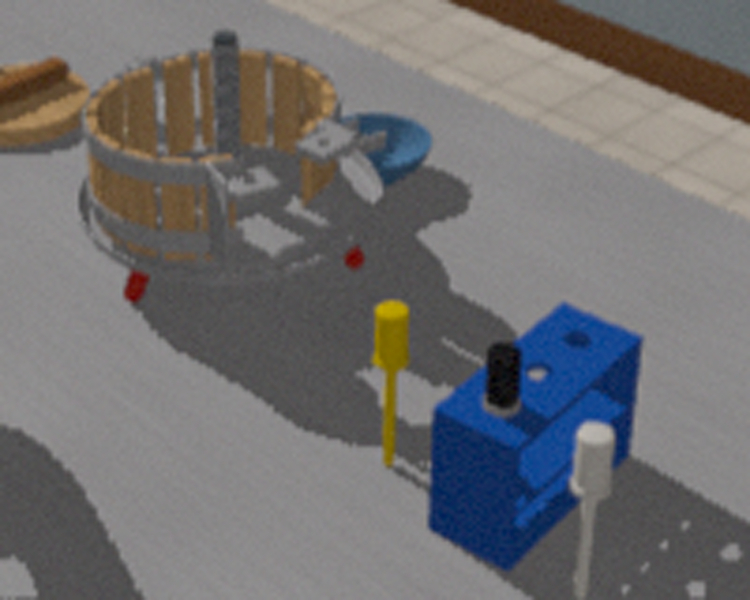

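Black pin confirmed: handle at c1 (652,299) / c2 (503,377). The far lug hole is at c1 (316,171) / c2 (323,142), the near lug hole at c1 (300,262), the screw top at c1 (166,158) / c2 (225,36), and the push plate's top edge runs from c1 (268,284) to (308,295).

```bash
cat > h.py <<'E'
from workcell import manip
import numpy as np, cv2
def ray(n,u,v):
    c=manip.calibration(n);P=np.array(c['pose']);d=P[:3,:3]@[(u-c['cx'])/c['fx'],(v-c['cy'])/c['fy'],1];return P[:3,3],d
def at(n,u,v,z):
    o,d=ray(n,u,v);return np.round(o+d*(z-o[2])/d[2],4)
def t(u,v,z):return at("top",250+u/3.3,145+v/3.3,z)
def s(u,v,z):return at("side",240+u/3.75,160+v/3.75,z)
def proj(n,p):
    c=manip.calibration(n);q=np.linalg.inv(c['pose'])@np.r_[p,1];return np.array([c['fx']*q[0]/q[2]+c['cx'],c['fy']*q[1]/q[2]+c['cy']])
E
python3 - <<'E'
from h import *
print("pin",t(652,299,.123),s(503,377,.123))
print("pintop",t(657,297,.142),s(505,348,.142))
print("farhole",t(316,171,.147),s(323,142,.147))
print("screwtop",t(166,158,.197),s(225,36,.197))
print("nearhole",t(300,262,.137),s(252,181,.137))
print("plate",t(268,284,.147),t(308,295,.147),s(210,163,.147))
print("rack holes",t(622,187,.1),t(631,243,.1),s(577,339,.1),s(538,374,.1))
print("rack corners",t(546,172,.1),t(654,147,.1),t(686,330,.1),t(577,345,.1))
# rim of tray at z .056: left, bottom, top
print("tray",t(26,190,.056),t(175,338,.056),t(175,46,.056))
print("hinge",t(42,182,.14))
E
```

```text
pin [ 0.5125 -0.3494  0.123 ] [ 0.5057 -0.3536  0.123 ]
pintop [ 0.5127 -0.3463  0.142 ] [ 0.509 -0.351  0.142]
farhole [ 0.6048 -0.0911  0.147 ] [ 0.5982 -0.0945  0.147 ]
screwtop [0.6045 0.0195 0.197 ] [0.5962 0.0127 0.197 ]
nearhole [ 0.5371 -0.0796  0.137 ] [ 0.5335 -0.0881  0.137 ]
plate [ 0.5197 -0.0552  0.147 ] [ 0.5118 -0.0848  0.147 ] [ 0.5172 -0.0608  0.147 ]
rack holes [ 0.6025 -0.3382  0.1   ] [ 0.5578 -0.3433  0.1   ] [ 0.5958 -0.3403  0.1   ] [ 0.5481 -0.3475  0.1   ]
rack corners [ 0.6139 -0.278   0.1   ] [ 0.635  -0.3653  0.1   ] [ 0.4901 -0.3834  0.1   ] [ 0.4779 -0.2975  0.1   ]
tray [0.6022 0.1403 0.056 ] [0.4823 0.0159 0.056 ] [0.7259 0.0196 0.056 ]
hinge [0.5955 0.115  0.14  ]
```

```bash
cat >> h.py <<'E'
from scipy.spatial.transform import Rotation as R
def pl(target,yaw=None,step=40,grip=0,nmax=10):
    """rows to a world target, tool upright, tool y at yaw deg (world)"""
    o=manip.get_obs();q=o['tcp_rot'];r=R.from_quat([q[1],q[2],q[3],q[0]]);p=o['position']
    if yaw is None:
        y=r.as_matrix()[:,1];yaw=np.degrees(np.arctan2(y[1],y[0]))
    a=np.radians(yaw);Y=np.array([np.cos(a),np.sin(a),0]);Z=np.array([0,0,-1.]);T=R.from_matrix(np.c_[np.cross(Y,Z),Y,Z])
    rv=(r.inv()*T).as_rotvec(degrees=True)
    n=int(max(1,np.ceil(np.linalg.norm(target-p)*1000/step),np.ceil(np.linalg.norm(rv)/8)))
    m=min(n,nmax);out=[]
    for i in range(m):
        d=r.inv().apply((np.array(target)-p)/n)*1000
        out.append([int(round(x)) for x in d]+[round(x,1) for x in rv/n]+[grip]); r=r*R.from_rotvec(rv/n,degrees=True)
    print(n,str(out).replace(' ',''))
def st():
    o=manip.get_obs();q=o['tcp_rot'];y=R.from_quat([q[1],q[2],q[3],q[0]]).as_matrix()
    print(round(o['clock'],2),np.round(o['position'],4),'F',np.round(o['wrist_force'],1),'w',round(o['width'],4),'yaw',np.round(np.degrees(np.arctan2(y[1,1],y[0,1])),1),'z',np.round(y[:,2],3))
E
python3 -c "
from h import *
pl([.46,.25,.22],30)"
```

```text
10 [[-32,-21,1,np.float64(-0.0),np.float64(0.0),np.float64(3.7),0],[-34,-19,1,np.float64(-0.0),np.float64(0.0),np.float64(3.7),0],[-35,-17,1,np.float64(-0.0),np.float64(0.0),np.float64(3.7),0],[-36,-15,1,np.float64(-0.0),np.float64(0.0),np.float64(3.7),0],[-37,-12,1,np.float64(-0.0),np.float64(0.0),np.float64(3.7),0],[-37,-10,1,np.float64(-0.0),np.float64(0.0),np.float64(3.7),0],[-38,-8,1,np.float64(-0.0),np.float64(0.0),np.float64(3.7),0],[-38,-5,1,np.float64(-0.0),np.float64(0.0),np.float64(3.7),0],[-39,-3,1,np.float64(-0.0),np.float64(0.0),np.float64(3.7),0],[-39,0,1,np.float64(-0.0),np.float64(0.0),np.float64(3.7),0]]
```

Call:
servo_tool --plan '[[[-32,-21,1,0,0,3.7,0],[-34,-19,1,0,0,3.7,0],[-35,-17,1,0,0,3.7,0],[-36,-15,1,0,0,3.7,0],[-37,-12,1,0,0,3.7,0],[-37,-10,1,0,0,3.7,0],[-38,-8,1,0,0,3.7,0],[-38,-5,1,0,0,3.7,0],[-39,-3,1,0,0,3.7,0],[-39,0,1,0,0,3.7,0]]]'

```text
clock: 1.1
position: [0.4606, 0.2385, 0.2177]
tcp_rot: [-0.001, 0.51, 0.86, -0.002]
wrist_force: [1.2, 0.2, 0.5]
width: 0.0002
```

```bash
sed -i "s/round(x,1) for x/round(float(x),1) for x/" h.py; python3 -c "
from h import *
st();pl([.45,-.072,.20],0)"
```

```text
1.1 [0.4606 0.2385 0.2177] F [1.2 0.2 0.5] w 0.0002 yaw 28.7 z [-0.004 -0.003 -1.   ]
8 [[-33,-20,2,-0.0,0.0,3.6,0],[-35,-18,2,-0.0,0.0,3.6,0],[-36,-15,2,-0.0,0.0,3.6,0],[-37,-13,2,-0.0,0.0,3.6,0],[-37,-11,2,-0.0,0.0,3.6,0],[-38,-9,2,-0.0,0.0,3.6,0],[-38,-6,2,-0.0,0.0,3.6,0],[-39,-4,2,-0.0,0.0,3.6,0]]
```

Call:
servo_tool --plan '[[[-33,-20,2,0,0,3.6,0],[-35,-18,2,0,0,3.6,0],[-36,-15,2,0,0,3.6,0],[-37,-13,2,0,0,3.6,0],[-37,-11,2,0,0,3.6,0],[-38,-9,2,0,0,3.6,0],[-38,-6,2,0,0,3.6,0],[-39,-4,2,0,0,3.6,0],[0,0,45,0,0,0,0],[0,0,40,0,0,0,0]]]'

```text
clock: 2.1
position: [0.448, -0.091, 0.1176]
tcp_rot: [0.004, 0.718, 0.696, -0.001]
wrist_force: [0.6, 0.9, 0.5]
width: -0.0001
```

```bash
python3 -c "
from h import *
st();pl([.49,-.078,.105],0,step=20);im=manip.get_image('top')[145:265,250:490]; cv2.imwrite('pics/p1.png',cv2.resize(im,None,fx=3.3,fy=3.3,interpolation=cv2.INTER_CUBIC))"
```

```text
2.1 [ 0.448  -0.091   0.1176] F [0.6 0.9 0.5] w -0.0001 yaw -1.8 z [ 0.005 -0.007 -1.   ]
3 [[5,14,4,0.1,0.1,-0.6,0],[5,14,4,0.1,0.1,-0.6,0],[4,14,4,0.1,0.1,-0.6,0]]
```

View pics/p1.png

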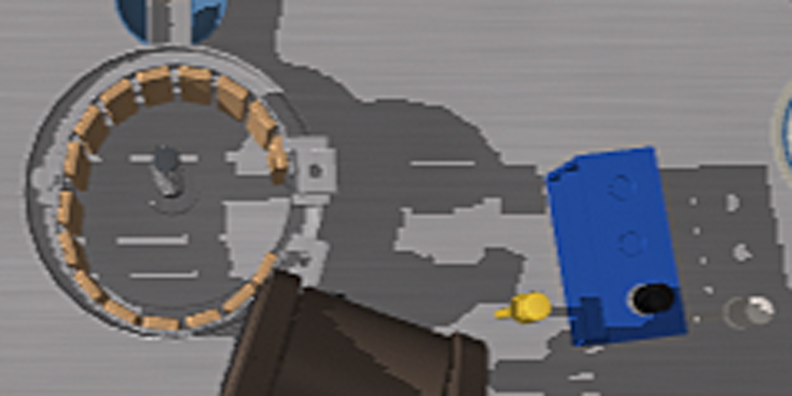

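The gripper is clear in front of the plate; the near half is still open. Now I push along its arc.

Call:
servo_tool --plan '[[[6,15,4,0,0,0,0],[5,15,4,0,0,0,0],[0,12,0,0,0,0,0],[0,10,0,0,0,0,0],[-1,10,0,0,0,0,0],[-1,10,0,0,0,0,0],[-1,10,0,0,0,0,0],[-1,8,0,0,0,0,0],[0,5,0,0,0,0,0]]]'

```text
clock: 3.05
position: [0.5473, -0.0862, 0.1063]
tcp_rot: [-0.0, 0.718, 0.696, -0.003]
wrist_force: [-1.8, -0.9, 1.8]
width: 0.0002
```

```bash
python3 -c "
from h import *
st()"
```

```text
3.05 [ 0.5473 -0.0862  0.1063] F [-1.8 -0.9  1.8] w 0.0002 yaw -1.8 z [-0.005 -0.004 -1.   ]
```

Call:
servo_tool --plan '[[[0,4,0,0,0,0,0],[0,3,0,0,0,0,0],[0,2,0,0,0,0,0]]]'

```text
clock: 3.35
position: [0.5573, -0.0868, 0.1064]
tcp_rot: [0.0, 0.718, 0.696, -0.003]
wrist_force: [-1.1, -1.4, 1.2]
width: 0.0001
```

Call:
servo_tool --plan '[[[0,2,0,0,0,0,0],[0,2,0,0,0,0,0]]]'

```text
clock: 3.55
position: [0.5602, -0.0869, 0.1062]
tcp_rot: [-0.001, 0.718, 0.696, -0.004]
wrist_force: [-8.9, -3.5, 5.9]
width: -0.0002
```

Call:
servo_tool --plan '[[[0,2,0,0,0,0,0]]]'

```text
clock: 3.65
position: [0.5608, -0.0869, 0.1061]
tcp_rot: [-0.002, 0.718, 0.696, -0.005]
wrist_force: [-12.3, -3.3, 8.1]
width: 0.0001
```

Call:
servo_tool --plan '[[[0,1,0,0,0,0,0]]]'

```text
clock: 3.75
position: [0.5604, -0.087, 0.1062]
tcp_rot: [-0.004, 0.718, 0.696, -0.006]
wrist_force: [-10.2, -2.1, 8.8]
width: -0.0004
```

Firm stop at x ≈ 0.5605 (10–12 N). Back off and look.

Call:
servo_tool --plan '[[[0,-5,0,0,0,0,0],[0,-20,0,0,0,0,0],[0,-30,-20,0,0,0,0],[-10,-20,-45,0,0,0,45],[-40,0,-40,0,0,0,45],[-45,0,0,0,0,0,45]]]'

```text
clock: 4.35
position: [0.4807, -0.1736, 0.2113]
tcp_rot: [-0.005, 0.716, 0.698, -0.007]
wrist_force: [1.4, 0.0, -1.0]
width: 0.0428
```

```bash
python3 -c "
from h import *
st();pl([.51,-.351,.20],6,step=40,grip=45);A=manip.get_image('top');cv2.imwrite('pics/t2f.png',A);S=manip.get_image('side');cv2.imwrite('pics/s2f.png',S)
a=cv2.resize(A[155:255,260:360],(400,400),interpolation=cv2.INTER_CUBIC);b=cv2.resize(S[160:240,280:360],(400,400),interpolation=cv2.INTER_CUBIC)
cv2.imwrite('pics/p2.png',np.hstack([a,b]))"
```

```text
4.35 [ 0.4807 -0.1736  0.2113] F [ 1.4  0.  -1. ] w 0.0428 yaw -1.4 z [-0.017 -0.002 -1.   ]
5 [[-35,7,2,-0.2,0.0,-1.5,45],[-35,6,2,-0.2,0.0,-1.5,45],[-36,5,2,-0.2,0.0,-1.5,45],[-36,4,2,-0.2,0.0,-1.5,45],[-36,3,2,-0.2,0.0,-1.5,45]]
```

View pics/p2.png

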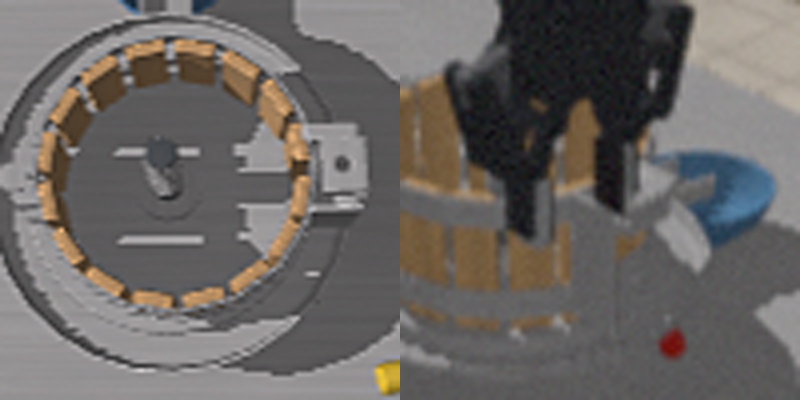

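```bash
python3 -c "
from h import *
p=manip.get_obs()['position'];print(proj('side',p),proj('side',p+[.021,0,0]),proj('side',p-[.021,0,0]))
print(at('top',345.75,195.5,.147))"
```

```text
[314.04229137 204.43544119] [320.35862089 201.49404188] [307.58775893 207.44119907]
[ 0.6081 -0.0911  0.147 ]
```

Call:
servo_tool --plan '[[[-35,7,2,-0.2,0,-1.5,45],[-35,6,2,-0.2,0,-1.5,45],[-36,5,2,-0.2,0,-1.5,45],[-36,4,2,-0.2,0,-1.5,45],[-36,3,2,-0.2,0,-1.5,45],[0,0,0,0,0,0,45]]]'

```text
clock: 5.05
position: [0.5096, -0.3583, 0.1953]
tcp_rot: [-0.002, 0.668, 0.744, 0.0]
wrist_force: [-0.8, 0.7, -0.8]
width: 0.0454
```

```bash
python3 -c "
from h import *
st();p=manip.get_obs()['position'];print(proj('side',p));S=manip.get_image('side')
cv2.imwrite('pics/p3.png',cv2.resize(S[170:300,310:430],None,fx=4.5,fy=4.5,interpolation=cv2.INTER_CUBIC))
pl([.51,-.351,.108],6,step=20,grip=45)"
```

```text
5.05 [ 0.5096 -0.3583  0.1953] F [-0.8  0.7 -0.8] w 0.0454 yaw 6.1 z [-0.003  0.003 -1.   ]
[378.59804633 234.73181978]
5 [[1,0,17,-0.0,-0.0,0.0,45],[1,0,17,-0.0,-0.0,0.0,45],[1,0,17,-0.0,-0.0,0.0,45],[1,0,17,-0.0,-0.0,0.0,45],[1,0,17,-0.0,-0.0,0.0,45]]
```

View pics/p3.png

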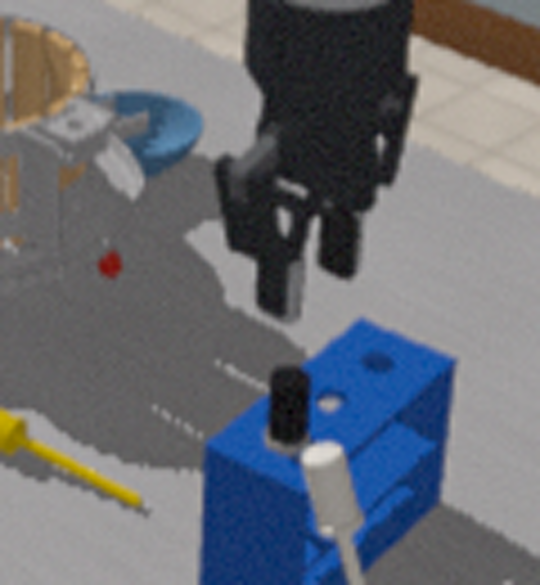

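The side projection of the TCP agrees with the picture to within about 1 px. The decoy pins have toppled on their own: yellow lies flat, white leans away from the rack front. The black pin at crop (290,405) stands untouched. Descending around it.

Call:
servo_tool --plan '[[[3,0,17,0,0,0,45],[2,0,17,0,0,0,45],[1,0,17,0,0,0,45],[0,0,17,0,0,0,45],[0,0,17,0,0,0,45]]]'

```text
clock: 5.6
position: [0.509, -0.3441, 0.1087]
tcp_rot: [-0.002, 0.668, 0.744, 0.001]
wrist_force: [0.2, 0.1, -0.8]
width: 0.045
```

```bash
python3 -c "
from h import *
st();A=manip.get_image('top');S=manip.get_image('side')
a=cv2.resize(A[180:260,400:500],(500,400),interpolation=cv2.INTER_CUBIC);b=cv2.resize(S[220:300,345:405],(300,400),interpolation=cv2.INTER_CUBIC)
cv2.imwrite('pics/p4.png',np.hstack([a,b]))"
```

```text
5.6 [ 0.509  -0.3441  0.1087] F [ 0.2  0.1 -0.8] w 0.045 yaw 6.2 z [-0.002  0.004 -1.   ]
```

View pics/p4.png

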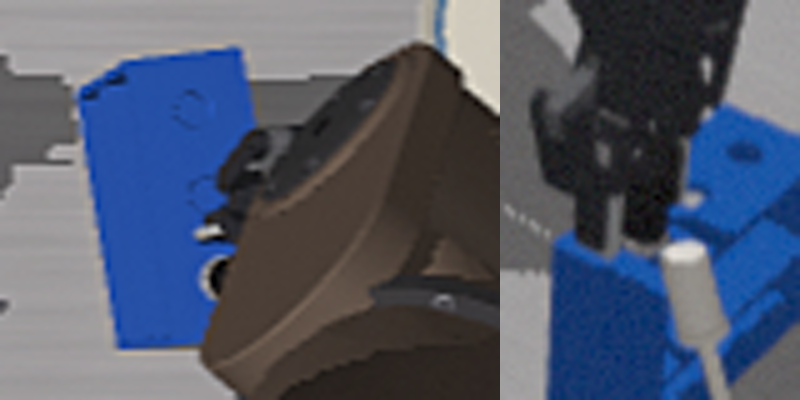

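The open jaws straddle the black handle; the hand is about 7 mm too far toward +y. Centre it, then close gently.

Call:
servo_tool --plan '[[[-6,0,0,0,0,0,45],[-1,0,0,0,0,0,30],[0,0,0,0,0,0,24],[0,0,0,0,0,0,15],[0,0,0,0,0,0,12],[0,0,0,0,0,0,12],[0,0,0,0,0,0,12]]]' --grip_force 30

```text
clock: 6.4
position: [0.5105, -0.3503, 0.1108]
tcp_rot: [-0.002, 0.668, 0.744, 0.001]
wrist_force: [0.4, 0.3, -1.8]
width: 0.0209
```

```bash
python3 -c "
from h import *
st()"
```

```text
6.4 [ 0.5105 -0.3503  0.1108] F [ 0.4  0.3 -1.8] w 0.0209 yaw 6.2 z [-0.001  0.004 -1.   ]
```

Call:
servo_tool --plan '[[[0,0,-10,0,0,0,12],[0,0,-20,0,0,0,12],[0,0,-25,0,0,0,12],[0,0,-30,0,0,0,12],[0,0,-30,0,0,0,12],[0,0,-30,0,0,0,12],[0,0,-10,0,0,0,12]]]' --grip_force 40

```text
clock: 7.1
position: [0.5101, -0.3505, 0.2735]
tcp_rot: [-0.003, 0.668, 0.744, 0.001]
wrist_force: [-0.5, -0.7, -0.8]
width: 0.0208
```

```bash
python3 -c "
from h import *
st();pl([.605,-.13,.275],2,step=30,grip=12)"
```

```text
7.1 [ 0.5101 -0.3505  0.2735] F [-0.5 -0.7 -0.8] w 0.0208 yaw 6.2 z [-0.003  0.006 -1.   ]
9 [[23,13,0,-0.0,-0.0,0.5,12],[23,13,0,-0.0,-0.0,0.5,12],[23,13,0,-0.0,-0.0,0.5,12],[24,13,0,-0.0,-0.0,0.5,12],[24,12,0,-0.0,-0.0,0.5,12],[24,12,0,-0.0,-0.0,0.5,12],[24,12,0,-0.0,-0.0,0.5,12],[24,12,0,-0.0,-0.0,0.5,12],[24,12,0,-0.0,-0.0,0.5,12]]
```

Call:
servo_tool --plan '[[[23,13,0,0,0,0.5,12],[23,13,0,0,0,0.5,12],[23,13,0,0,0,0.5,12],[24,13,0,0,0,0.5,12],[24,12,0,0,0,0.5,12],[24,12,0,0,0,0.5,12],[24,12,0,0,0,0.5,12],[24,12,0,0,0,0.5,12],[15,8,0,0,0,0.5,12],[0,0,0,0,0,0,12]]]'

```text
clock: 8.1
position: [0.6026, -0.1313, 0.2711]
tcp_rot: [-0.006, 0.699, 0.715, -0.001]
wrist_force: [-0.2, -0.7, -1.2]
width: 0.0214
```

```bash
python3 -c "
from h import *
st();A=manip.get_image('top');S=manip.get_image('side')
a=cv2.resize(A[160:240,300:380],(400,400),interpolation=cv2.INTER_CUBIC);b=cv2.resize(S[140:240,290:390],(400,400),interpolation=cv2.INTER_CUBIC)
cv2.imwrite('pics/p5.png',np.hstack([a,b]))
p=manip.get_obs()['position']; print('tip pred',proj('side',[p[0],p[1],p[2]-.099]),proj('top',[p[0],p[1],p[2]-.099]))"
```

```text
8.1 [ 0.6026 -0.1313  0.2711] F [-0.2 -0.7 -1.2] w 0.0214 yaw 1.3 z [-0.011  0.006 -1.   ]
tip pred [336.9825425  194.34959588] [363.99301728 196.37854025]
```

View pics/p5.png

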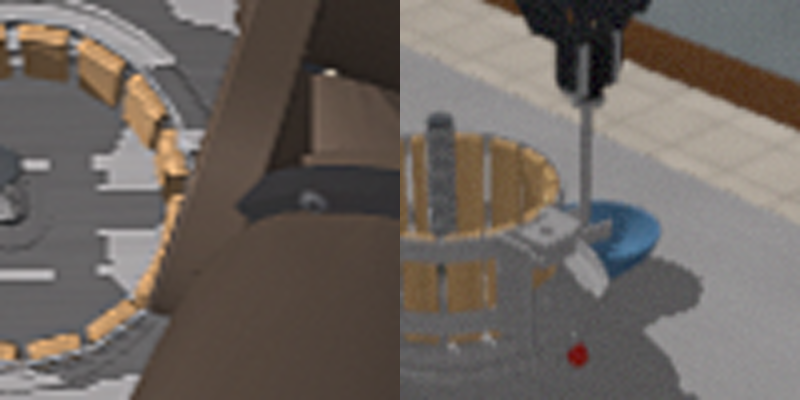

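The pin hangs straight from the hand, tip at about crop (585,220) against the predicted (588,217). The top-lug hole is at crop (546,231). Next: move the tip just above the hole and compare closely.

```bash
python3 -c "
from h import *
pl([.601,-.094,.256],1.5,step=10,grip=12)"
```

```text
5 [[8,0,3,-0.1,-0.1,-0.0,12],[8,0,3,-0.1,-0.1,-0.0,12],[8,0,3,-0.1,-0.1,-0.0,12],[8,0,3,-0.1,-0.1,-0.0,12],[8,0,3,-0.1,-0.1,-0.0,12]]
```

Call:
servo_tool --plan '[[[8,0,3,-0.1,-0.1,0,12],[8,0,3,-0.1,-0.1,0,12],[8,0,3,-0.1,-0.1,0,12],[7,0,3,-0.1,-0.1,0,12],[4,0,1,-0.1,-0.1,0,12],[0,0,0,0,0,0,12],[0,0,0,0,0,0,12]]]'

```text
clock: 8.9
position: [0.5995, -0.0973, 0.2566]
tcp_rot: [0.0, 0.7, 0.714, -0.002]
wrist_force: [-0.4, -0.1, -1.7]
width: 0.021
```

```bash
python3 -c "
from h import *
st();S=manip.get_image('side');cv2.imwrite('pics/s6f.png',S)
cv2.imwrite('pics/p6.png',cv2.resize(S[165:215,295:355],None,fx=12,fy=12,interpolation=cv2.INTER_CUBIC))
p=manip.get_obs()['position'];z=R.from_quat(manip.get_obs()['tcp_rot'][[1,2,3,0]]).as_matrix()[:,2]; q=p+z*.0988;print('tip',q,proj('side',q),(proj('side',q)-[295,165])*12+6)"
```

```text
8.9 [ 0.5995 -0.0973  0.2566] F [-0.4 -0.1 -1.7] w 0.021 yaw 1.1 z [-0.002 -0.003 -1.   ]
tip [ 0.59929755 -0.09762815  0.15786397] [327.20836227 194.70373941] [392.50034727 362.44487286]
```

View pics/p6.png

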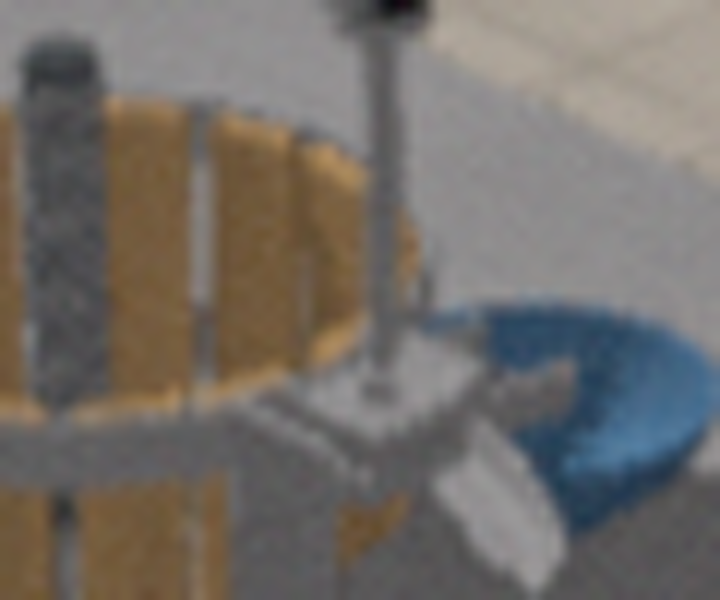

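```bash
python3 -c "
from h import *
q=np.array([.5993,-.0976,.147])
f=lambda q:(proj('side',q)-[295,165])*12+6
print(f(q),f(q+[.001,0,0])-f(q),f(q+[0,.001,0])-f(q))
J=np.c_[f(q+[.001,0,0])-f(q),f(q+[0,.001,0])-f(q)]
for off in([-8,0],[-4,0],[-8,5],[0,0]): print(off,np.linalg.solve(J,np.array([379,390])-f(q)-off))"
```

```text
[392.32141995 403.49781604] [ 3.13931111 -1.46090558] [-2.98061075 -1.54941867]
[-8, 0] [3.46983073 5.43992474]
[-4, 0] [2.79752223 6.07382651]
[-8, 5] [5.08647734 7.14264847]
[0, 0] [2.12521373 6.70772829]
```

Call:
servo_tool --plan '[[[3,2,0,0,0,0,12],[2,1,0,0,0,0,12],[0,0,2,0,0,0,12],[0,0,2,0,0,0,12],[0,0,0,0,0,0,12]]]'

```text
clock: 9.45
position: [0.6029, -0.0925, 0.2525]
tcp_rot: [0.001, 0.7, 0.714, -0.002]
wrist_force: [0.5, -0.3, -0.6]
width: 0.0207
```

Call:
servo_tool --plan '[[[0,0,2,0,0,0,12],[0,0,1,0,0,0,12],[0,0,0,0,0,0,12]]]'

```text
clock: 9.75
position: [0.6028, -0.0926, 0.2491]
tcp_rot: [0.0, 0.7, 0.714, -0.002]
wrist_force: [0.1, 0.1, -1.4]
width: 0.0205
```

Call:
servo_tool --plan '[[[0,0,2,0,0,0,12],[0,0,1,0,0,0,12]]]'

```text
clock: 9.95
position: [0.6028, -0.0927, 0.2459]
tcp_rot: [0.0, 0.7, 0.714, -0.002]
wrist_force: [0.1, -0.2, -1.6]
width: 0.0209
```

Call:
servo_tool --plan '[[[0,0,1,0,0,0,12],[0,0,1,0,0,0,12]]]'

```text
clock: 10.15
position: [0.603, -0.0927, 0.2441]
tcp_rot: [0.001, 0.7, 0.714, -0.002]
wrist_force: [-0.3, 0.4, 6.2]
width: 0.0212
```

Call:
servo_tool --plan '[[[0,0,1,0,0,0,12]]]'

```text
clock: 10.25
position: [0.6032, -0.0928, 0.2438]
tcp_rot: [0.001, 0.7, 0.714, -0.001]
wrist_force: [-1.6, -0.0, 8.8]
width: 0.0212
```

```bash
python3 -c "
from h import *
st();print(manip.get_obs()['moment'])"
```

```text
10.25 [ 0.6032 -0.0928  0.2438] F [-1.6 -0.   8.8] w 0.0212 yaw 1.1 z [-0.    -0.004 -1.   ]
[ 0.12057407  0.53014271 -0.00308845]
```

The tip touches at 9 N with a small push toward −x; ease up and feel toward −x.

Call:
servo_tool --plan '[[[0,-2,-1,0,0,0,12],[0,0,1,0,0,0,12]]]'

```text
clock: 10.45
position: [0.6012, -0.0929, 0.2443]
tcp_rot: [0.002, 0.7, 0.714, -0.001]
wrist_force: [-1.2, 0.5, 8.1]
width: 0.0212
```

Call:
servo_tool --plan '[[[0,0,1,0,0,0,12]]]'

```text
clock: 10.55
position: [0.6014, -0.093, 0.2441]
tcp_rot: [0.002, 0.7, 0.714, -0.001]
wrist_force: [-2.3, 0.7, 10.9]
width: 0.0208
```

Call:
servo_tool --plan '[[[0,0,1,0,0,0,12]]]'

```text
clock: 10.65
position: [0.6015, -0.093, 0.244]
tcp_rot: [0.003, 0.7, 0.714, -0.001]
wrist_force: [-3.3, 0.1, 11.1]
width: 0.0213
```

Call:
servo_tool --plan '[[[0,0,-3,0,0,0,12],[3,3,0,0,0,0,12],[0,0,0,0,0,0,12],[0,0,2,0,0,0,12],[0,0,1,0,0,0,12],[0,0,1,0,0,0,12]]]'

```text
clock: 11.25
position: [0.6045, -0.0895, 0.2419]
tcp_rot: [0.002, 0.7, 0.714, -0.001]
wrist_force: [-0.2, -0.1, -0.1]
width: 0.0206
```

Call:
servo_tool --plan '[[[0,0,1,0,0,0,12]]]'

```text
clock: 11.35
position: [0.6046, -0.0896, 0.2407]
tcp_rot: [0.002, 0.7, 0.714, -0.001]
wrist_force: [0.2, -0.3, -0.9]
width: 0.021
```

It dropped in: 4 mm below the lug face with no force. Continue down to the second lug.

Call:
servo_tool --plan '[[[0,0,2,0,0,0,12],[0,0,1,0,0,0,12],[0,0,1,0,0,0,12]]]'

```text
clock: 11.65
position: [0.6047, -0.0898, 0.2363]
tcp_rot: [0.002, 0.7, 0.714, -0.001]
wrist_force: [1.0, 0.1, -1.1]
width: 0.0205
```

Call:
servo_tool --plan '[[[0,0,1,0,0,0,12],[0,0,1,0,0,0,12]]]'

```text
clock: 11.85
position: [0.6048, -0.0898, 0.2341]
tcp_rot: [0.002, 0.7, 0.714, -0.001]
wrist_force: [1.3, -0.1, -0.6]
width: 0.0208
```

Call:
servo_tool --plan '[[[0,0,1,0,0,0,12]]]'

```text
clock: 11.95
position: [0.6048, -0.0898, 0.233]
tcp_rot: [0.002, 0.7, 0.714, -0.001]
wrist_force: [0.2, -0.4, -1.1]
width: 0.021
```

Call:
servo_tool --plan '[[[0,0,1,0,0,0,12],[0,0,1,0,0,0,12]]]'

```text
clock: 12.15
position: [0.6048, -0.0899, 0.2311]
tcp_rot: [0.002, 0.7, 0.714, -0.001]
wrist_force: [-0.9, -0.0, 0.4]
width: 0.021
```

Call:
servo_tool --plan '[[[0,0,1,0,0,0,12]]]'

```text
clock: 12.25
position: [0.6048, -0.0899, 0.2302]
tcp_rot: [0.003, 0.7, 0.714, -0.001]
wrist_force: [0.3, 0.1, 2.1]
width: 0.0208
```

Call:
servo_tool --plan '[[[0,0,1,0,0,0,12]]]'

```text
clock: 12.35
position: [0.6048, -0.0899, 0.2292]
tcp_rot: [0.003, 0.7, 0.714, -0.001]
wrist_force: [-0.3, -0.2, 1.7]
width: 0.0207
```

Call:
servo_tool --plan '[[[0,0,1,0,0,0,12],[0,0,1,0,0,0,12]]]'

```text
clock: 12.55
position: [0.6047, -0.0899, 0.2272]
tcp_rot: [0.003, 0.7, 0.714, -0.001]
wrist_force: [-0.8, 0.2, 1.4]
width: 0.0212
```

Call:
servo_tool --plan '[[[0,0,1,0,0,0,12],[0,0,1,0,0,0,12]]]'

```text
clock: 12.75
position: [0.6048, -0.0899, 0.2251]
tcp_rot: [0.003, 0.7, 0.714, -0.001]
wrist_force: [0.5, 0.4, 1.6]
width: 0.0208
```

Call:
servo_tool --plan '[[[0,0,1,0,0,0,12],[0,0,1,0,0,0,12]]]'

```text
clock: 12.95
position: [0.6048, -0.0899, 0.2229]
tcp_rot: [0.003, 0.7, 0.714, -0.001]
wrist_force: [-1.0, -0.8, 1.9]
width: 0.0209
```

```bash
python3 -c "
from h import *
st();print(manip.get_obs()['moment'])"
```

```text
12.95 [ 0.6048 -0.0899  0.2229] F [-1.  -0.8  1.9] w 0.0209 yaw 1.1 z [ 0.003 -0.005 -1.   ]
[-0.02840929  0.07966066 -0.00795865]
```

Through the upper pair. Now down to the lower pair.

Call:
servo_tool --plan '[[[0,0,3,0,0,0,12],[0,0,3,0,0,0,12],[0,0,3,0,0,0,12],[0,0,3,0,0,0,12]]]'

```text
clock: 13.35
position: [0.6049, -0.09, 0.2101]
tcp_rot: [0.003, 0.7, 0.714, -0.001]
wrist_force: [0.8, 0.7, 1.7]
width: 0.0208
```

Call:
servo_tool --plan '[[[0,0,3,0,0,0,12],[0,0,3,0,0,0,12],[0,0,3,0,0,0,12],[0,0,3,0,0,0,12]]]'

```text
clock: 13.75
position: [0.605, -0.0901, 0.1969]
tcp_rot: [0.003, 0.7, 0.714, -0.001]
wrist_force: [0.5, -0.6, 0.7]
width: 0.0203
```

Call:
servo_tool --plan '[[[0,0,2,0,0,0,12],[0,0,2,0,0,0,12],[0,0,2,0,0,0,12]]]'

```text
clock: 14.05
position: [0.605, -0.0902, 0.1902]
tcp_rot: [0.003, 0.7, 0.714, -0.001]
wrist_force: [-0.3, -0.8, 2.1]
width: 0.0212
```

```bash
python3 -c "
from h import *
st();print(manip.get_obs()['moment'])"
```

```text
14.05 [ 0.605  -0.0902  0.1902] F [-0.3 -0.8  2.1] w 0.0212 yaw 1.1 z [ 0.003 -0.005 -1.   ]
[-0.16020311  0.00665066  0.00319067]
```

Call:
servo_tool --plan '[[[0,0,1,0,0,0,12],[0,0,1,0,0,0,12],[0,0,1,0,0,0,12]]]'

```text
clock: 14.35
position: [0.6051, -0.0902, 0.1869]
tcp_rot: [0.003, 0.7, 0.714, -0.001]
wrist_force: [0.6, 0.2, 1.7]
width: 0.0207
```

Call:
servo_tool --plan '[[[0,0,1,0,0,0,12],[0,0,1,0,0,0,12]]]'

```text
clock: 14.55
position: [0.605, -0.0903, 0.1848]
tcp_rot: [0.003, 0.7, 0.714, -0.001]
wrist_force: [1.1, -0.2, 1.0]
width: 0.0212
```

Call:
servo_tool --plan '[[[0,0,1,0,0,0,12],[0,0,1,0,0,0,12]]]'

```text
clock: 14.75
position: [0.6051, -0.0903, 0.1826]
tcp_rot: [0.003, 0.7, 0.714, -0.001]
wrist_force: [0.8, -0.0, 1.3]
width: 0.0209
```

Call:
servo_tool --plan '[[[0,0,1,0,0,0,12],[0,0,1,0,0,0,12]]]'

```text
clock: 14.95
position: [0.6051, -0.0903, 0.1804]
tcp_rot: [0.003, 0.7, 0.714, -0.001]
wrist_force: [-1.2, -1.0, 0.9]
width: 0.0209
```

Call:
servo_tool --plan '[[[0,0,1,0,0,0,12],[0,0,1,0,0,0,12],[0,0,1,0,0,0,12]]]'

```text
clock: 15.25
position: [0.6051, -0.0904, 0.1771]
tcp_rot: [0.003, 0.7, 0.714, -0.001]
wrist_force: [-1.2, -0.9, 1.3]
width: 0.0204
```

Call:
servo_tool --plan '[[[0,0,1,0,0,0,12],[0,0,1,0,0,0,12]]]'

```text
clock: 15.45
position: [0.6051, -0.0904, 0.175]
tcp_rot: [0.003, 0.7, 0.714, -0.001]
wrist_force: [1.9, -0.3, 1.7]
width: 0.0207
```

Call:
servo_tool --plan '[[[0,0,1,0,0,0,12],[0,0,1,0,0,0,12]]]'

```text
clock: 15.65
position: [0.6051, -0.0904, 0.1728]
tcp_rot: [0.003, 0.7, 0.714, -0.001]
wrist_force: [1.5, -0.5, 0.7]
width: 0.0208
```

Call:
servo_tool --plan '[[[0,0,1,0,0,0,12],[0,0,1,0,0,0,12]]]'

```text
clock: 15.85
position: [0.6052, -0.0904, 0.1707]
tcp_rot: [0.003, 0.7, 0.714, -0.001]
wrist_force: [0.8, 0.6, 1.2]
width: 0.0209
```

Call:
servo_tool --plan '[[[0,0,1,0,0,0,12],[0,0,1,0,0,0,12]]]'

```text
clock: 16.05
position: [0.6052, -0.0904, 0.1686]
tcp_rot: [0.003, 0.7, 0.714, -0.001]
wrist_force: [0.6, -0.6, 2.4]
width: 0.0211
```

Call:
servo_tool --plan '[[[0,0,1,0,0,0,12],[0,0,1,0,0,0,12],[0,0,1,0,0,0,12]]]'

```text
clock: 16.35
position: [0.6051, -0.0904, 0.1653]
tcp_rot: [0.003, 0.7, 0.714, -0.001]
wrist_force: [-0.8, -0.2, 2.2]
width: 0.0209
```

Call:
servo_tool --plan '[[[0,0,1,0,0,0,12],[0,0,1,0,0,0,12],[0,0,1,0,0,0,12]]]'

```text
clock: 16.65
position: [0.6051, -0.0904, 0.1621]
tcp_rot: [0.003, 0.7, 0.714, -0.001]
wrist_force: [-0.4, -0.1, 2.7]
width: 0.0211
```

Call:
servo_tool --plan '[[[0,0,1,0,0,0,12],[0,0,1,0,0,0,12],[0,0,1,0,0,0,12]]]'

```text
clock: 16.95
position: [0.6051, -0.0904, 0.1588]
tcp_rot: [0.003, 0.7, 0.714, -0.001]
wrist_force: [0.4, 0.2, 1.9]
width: 0.0207
```

Call:
servo_tool --plan '[[[0,0,1,0,0,0,12],[0,0,1,0,0,0,12]]]'

```text
clock: 17.15
position: [0.6051, -0.0905, 0.1566]
tcp_rot: [0.003, 0.7, 0.714, -0.001]
wrist_force: [0.0, -2.0, 6.9]
width: 0.0208
```

Call:
servo_tool --plan '[[[0,0,1,0,0,0,12]]]'

```text
clock: 17.25
position: [0.6053, -0.0905, 0.1564]
tcp_rot: [0.003, 0.7, 0.714, -0.001]
wrist_force: [-4.9, 0.3, 18.9]
width: 0.0206
```

Collar contact at TCP z = 0.1565, exactly as predicted for home. Ease off, release and retreat upward.

Call:
servo_tool --plan '[[[0,0,0,0,0,0,12],[0,0,0,0,0,0,26],[0,0,0,0,0,0,35],[0,0,0,0,0,0,42],[0,0,-5,0,0,0,42],[0,0,-20,0,0,0,42],[0,0,-30,0,0,0,42],[-20,0,-30,0,0,0,42],[-40,-10,-10,0,0,0,42],[-40,-20,0,0,0,0,42]]]'

```text
clock: 18.25
position: [0.5776, -0.1887, 0.2555]
tcp_rot: [0.002, 0.698, 0.716, -0.001]
wrist_force: [0.1, -0.3, 0.3]
width: 0.0421
```

Call:
servo_tool --plan '[[[-40,-20,0,0,0,0,42],[-40,-20,0,0,0,0,42],[0,0,0,0,0,0,42],[0,0,0,0,0,0,42]]]'

```text
clock: 18.65
position: [0.5362, -0.2769, 0.2581]
tcp_rot: [0.004, 0.699, 0.715, -0.001]
wrist_force: [1.2, 0.6, 0.5]
width: 0.0418
```

```bash
python3 -c "
from h import *
st();A=manip.get_image('top');S=manip.get_image('side')
a=cv2.resize(A[155:255,260:360],(400,400),interpolation=cv2.INTER_CUBIC);b=cv2.resize(S[160:240,285:365],(400,400),interpolation=cv2.INTER_CUBIC)
cv2.imwrite('pics/p7.png',np.hstack([a,b]))"
```

```text
18.65 [ 0.5362 -0.2769  0.2581] F [1.2 0.6 0.5] w 0.0418 yaw 1.2 z [ 0.004 -0.007 -1.   ]
```

View pics/p7.png

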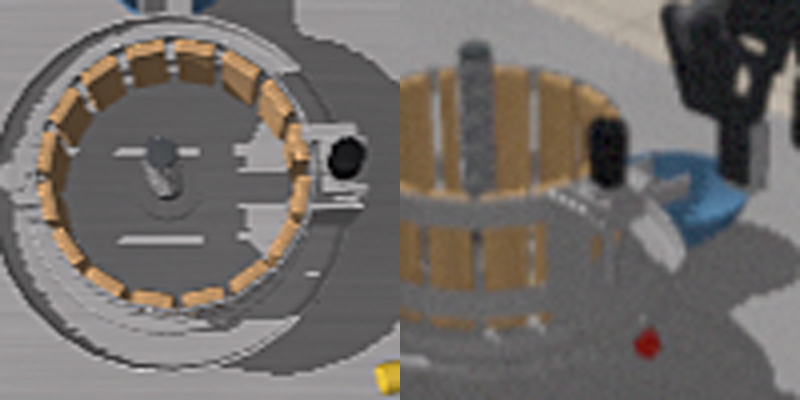

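The top view shows the basket shut with the black handle centred over the top lug at (346,157). The side view shows the pin upright with its collar on the lug and the hand clear. Handing in.

```bash
python3 -c "
from workcell import manip
print(manip.finish_job())"
```

```text
the job is handed in; nothing more can be done
None
```

The basket is shut and the black locking pin is fully home through all four lugs, released. The job was handed in at about 19 s on the robot's clock; `finish_job()` reports no verdict.

- **Basket:** I pushed the near half along its arc with closed fingers until it met a firm stop, with about 15 N on the wrist at most. That is over the 12 N that slides the basket. The basket may have moved about 2 mm by the top camera, but the side camera showed no change.
- **Finding the hole:** The first two touches landed beside the hole, on the lug's face, at about 11 N. The third try, about 4 mm away, dropped in with no force.
- **Seating the pin:** The pin then went down with about 3 N at most. The collar met the top lug at z = 0.1565 m, the height predicted from the first touches, and the last press read about 19 N.
- **Last check:** The top and side pictures show the basket shut, the pin upright with its collar on the top lug, and the hand clear.
- **Other things seen:** The white and yellow decoy pins beside the rack toppled early in the run. I saw no contact, but I did not confirm what caused it. The two cameras disagreed by 4 to 8 mm on positions, which is why I felt for the hole. I did not re-measure the bowl, beaker and follower at the end, but the arm passed nowhere near them at low height.

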